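# Clamp the board nest home and hold the probe lever down level

### The job

Probe the board in the sliding-nest fixture: pull the nest carriage fully home under the probe head against its return spring, and while it is there turn its wing knob clockwise until the clamp is tight, so that the nest stays home. Only then bring the black cross-grip of the sprung lever down with the fingers until the lever is level, which springs the probe pins without bottoming them, so never push it far past level; keep it there and finish the program while still holding it. Leave the other things on the bench where they are.

Things in the scene. Friction and masses are not known exactly. Their poses are not given: they have to be found in the camera images.
- fixture: Probe fixture fixed to the bench: base 170 mm (x) by 375 mm (y -75 to 300), top 16 mm high. Origin on the bench under the probe head; x away from the robot, y along the slide to the loading end. Over the origin a four-pillar press, top plate 160x100 mm, 107 mm high; the lever's clevis on it reaches 138 mm. Terminal box at x 51..81, y 78..152 mm, 51 mm high. All heights are above the bench.
- carriage (a joint): Travel of the nest carriage (m) along the fixture's -y: 0 at the loading end, where it starts, 0.100 fully home on the stop. A spring pushes it back with about 2 N and takes it back to 0 whenever it is neither held nor clamped. It can be pulled along by its wing knob.
- nest (a point): Centre of the green circuit board (61 x 91 mm) fixed in the black nest of the carriage, on the board's upper face, 38 mm above the bench; axes as the fixture's. It is at fixture x 0, y 0 when home.
- clamp_knob (a joint): Angle of the wing knob (rad), growing clockwise seen from above: starts at 0 to 0.3, bites from about 0.7, tight from 1.15, stop at 1.5. It stays where it is left; turning takes 0.08 N m, near the stop about 0.15 N m.
- knob_grip (a point): Point to grip on the black wing knob, 66 mm high, on its upright axis; the knob rides on the carriage 150 mm from the nest's centre towards fixture +y. Wing: upright bar 50 mm long (this point's x), 12 mm thick (y), top 10 mm above, underside 18 mm below this point; boss of 15 mm radius under it. Turns with the knob: at knob angle 0 its x is 0.75 rad counter-clockwise of the fixture's x.
- lever (a joint): Lever angle (rad): 0 at rest (arm rising 0.42 rad towards the robot), 0.42 when level; grows as the grip goes down. Pins touch the board at 0.31 and bottom at 0.49. A spring drives it back to 0 when let go; 4 to 5 N down at the grip starts it, about 8 N holds it level.
- cross_grip: Centre of the lever's black cross-grip, a cylinder 28 mm thick, 46 mm long, lying along the fixture's y, 180 mm from the hinge towards fixture -x; 198 mm high at rest, 125 mm when level (it drops 73 mm and moves out 16 mm along an arc). The 12 mm round arm enters its middle from the far side; its two flat ends are free. Axes as the fixture's at rest.
- lever_hinge (a point): Hinge axis of the lever (along the fixture's y), at fixture x = 45 mm, y = 0, 125 mm above the bench; axes as the fixture's.
- pins (a joint): How far the sprung probe pins are pushed in by the board (m): 0 free, about 0.005 with the lever level, 0.008 bottomed.
- cup_screws: Bystander, to be left alone (moved no more than 20 mm): white cup of screws, 58 mm wide, 26 mm high. Origin at the centre of its underside.
- cup_nuts: Bystander, to be left alone (moved no more than 20 mm): black cup of nuts, 54 mm wide, 26 mm high. Origin at the centre of its underside.
- kapton_roll: Bystander, to be left alone (moved no more than 20 mm): roll of amber tape, 62 mm wide, 19 mm high. Origin at the centre of its underside.
- wash_bottle: Bystander, to be left alone (moved no more than 20 mm): white pump bottle, 66 mm wide, 137 mm high. Origin at the centre of its underside.
- spare_board: Bystander, to be left alone (moved no more than 20 mm): loose green circuit board 52x90x12 mm. Origin at the centre of its underside.

How it is judged:
By the outcome, as a careful person would: the job done as asked, in the order asked, and still so for the second after the job is handed in, while the arm keeps its last pose, push and grip.
It also fails if it takes over 50 s, if anything falls off the work surface, if the arm or the gripper's body presses on something with over 40 N, if the wrist force passes 120 N, or if a joint passes its speed limit or range.

### The arm

A 6-joint arm with a two-finger parallel gripper is mounted at the origin on a cart in front of the work surface, level with it; the furniture and walls round the work are solid. World frame = base frame: x ahead of the robot, y to its left, z up, the work surface at z = 0. Lengths are in m, angles in rad, forces in N, time in s.
With the tool pointing down it reaches from about 0.4 to 0.825 m from the base axis. Payload 7 kg.
Tool frame: the origin (TCP) lies at the centre of the arm's flange, where the gripper is bolted on; the fingertips stand 178 mm ahead of it and the grasp point (between the pads) lies 159 mm ahead of it; z points along the fingers, y is the direction in which the jaws open and shut (so a half turn about z gives the same grasp; the last joint's range is limited). The gripper opens to 88 mm and grips with 3 to 60 N. Pads are 19 mm wide; open, the fingers measure 130 mm over their backs; the gripper's body (78 mm by 193 mm) begins 47 mm behind the grasp point.
Start: joints at [-1.007, 0.359, 0.012, 0, -1.224, -0.288], TCP at [0.184, -0.649, 0.405] pointing down, gripper open.
Joint ranges: [-3.07, 3.07], [-1.43, 2.12], [-1.02, 1.25], [-3.03, 1.67], [-3.05, -0], [-3.03, 3.03]. Speed limits (rad/s): [2.39, 2.39, 3.01, 3.14, 3.14, 3.14].

### API

Orientations are given as [roll, pitch, yaw] about the fixed x, y, z axes, in that order (R = Rz(yaw) Ry(pitch) Rx(roll)).
In Python, from station import arm gives the robot as it stands.
- The arm moves only by the shell command python3 -m handwheel 'ROWS' [OPENING] [FORCE]. ROWS is JSON, a list of rows, each a list of 4 numbers: the shift along the world's x, y, z in cm, then the turn about the world's z in rad. In form: [[dx, dy, dz, yaw], ...]. A call has 1 to 20 rows; each row shifts and turns the commanded pose from where the row before left it; what a row does not reach is not made up. A row lasts 1/10 s, in which the tool goes at most 50 mm and 8.59 degrees, less where a joint would pass 70% of its speed; a pose out of reach is approached as far as the arm can. A call is refused whole if a number of a shift passes 5 or a number of a turn 0.15, either way. A call with a gripper value outside its range is refused whole. OPENING is the closure, from 0 (fully open) to 1 (shut), set as the call begins (- or left out, the last holds). The fingers move at their own pace and stop on an object; FORCE is the grip in N (left out, the last holds). Time passes only in rows, so rows that do not move let the fingers close. It gives the time, the measured TCP pose, the force and the opening at its end, in the units of the state.
- arm.get_state(): the state, without advancing time (a new reading comes with each control period).
- arm.grab_frame(name): name is "scene" or "top" or "wrist"; returns a dict with "image" (384x512x3 uint8, red, green, blue), "depth" (384x512 float32, m along the optical axis (not along the pixel's ray), 0 where there is no reading), "vfov" (degrees; the focal length in pixels is half the picture's height over the tangent of half this angle, whatever the lens; pixels are square), "cx", "cy" (the principal point, pixels), "k1" (the pictures are not rectified: a ray, as slopes to the right and down, at radius r is drawn at 1 + k1 r^2 times it, then the intrinsics apply), "rvec" (rotation vector, rad) and "tvec" (3), from world to camera coordinates, as OpenCV has them. Camera axes: x right, y down, z forward; pixel columns grow to the right and rows downward; lengths in m; the calibration is good to about 2 mm. A picture is of the moment at which its call begins.
- arm.job_done(): hands the job in, once; it reports no verdict.
The state is a dict: "t": time; "q": joint angles; "qd": joint speeds; "joint_efforts": joint torques, N m; "eef_pos": TCP position; "ee_rot": TCP orientation; "force": force on the tool from outside, world axes, zero at the start; "moment": the same for the moment, N m; "width": finger opening in m.
Only numpy, scipy, OpenCV 4.12 (cv2) and the standard library are available. Lean on these libraries where they do the work, as an engineer would, in place of code of your own. Each camera call takes 0.05 s, during which the arm holds its last target.

## Working session

There is one attempt and no reset: what is moved stays moved. The work goes in short steps, Python scripts to look and compute and a shell command to move; the robot and the scene stay as the last step left them, time stands still between calls to the robot, and variables do not carry over. Pictures are saved under pics/ and viewed, and the job is handed in when it is done.

```bash
mkdir -p pics; ls; cat > h.py <<'E'
import numpy as np, cv2
from station import arm
def grab(n,save=None):
    f=arm.grab_frame(n)
    if save: cv2.imwrite('pics/'+save+'.png',f['image'][:,:,::-1])
    H=f['image'].shape[0]; fl=H/2/np.tan(np.radians(f['vfov'])/2)
    f['f']=fl; f['R']=cv2.Rodrigues(np.array(f['rvec'],float))[0]; f['t']=np.array(f['tvec'],float).ravel()
    return f
def ray(f,u,v):
    d=np.array([(u-f['cx'])/f['f'],(v-f['cy'])/f['f']]); s=d.copy()
    for _ in range(30): s=d/(1+f['k1']*(s@s))
    c=-f['R'].T@f['t']; return c,f['R'].T@np.array([s[0],s[1],1])
def onz(f,u,v,z):
    c,d=ray(f,u,v); return c+d*(z-c[2])/d[2]
def dep(f,u,v):
    c,d=ray(f,u,v); return c+d*f['depth'][int(round(v)),int(round(u))]
def proj(f,p):
    q=f['R']@np.array(p)+f['t']; s=q[:2]/q[2]; s=s*(1+f['k1']*(s@s)); return s*f['f']+[f['cx'],f['cy']]
def cloud(f):
    H,W=f['depth'].shape; v,u=np.mgrid[:H,:W]
    d=np.stack([(u-f['cx'])/f['f'],(v-f['cy'])/f['f']],-1); s=d.copy()
    for _ in range(20): s=d/(1+f['k1']*(s**2).sum(-1,keepdims=True))
    P=np.concatenate([s,np.ones((H,W,1))],-1)*f['depth'][...,None]
    return (P-f['t'])@f['R']
E
python3 - <<'E'
from h import *
print(arm.get_state())
for n in('scene','top','wrist'):
    f=grab(n,n+'0'); print(n,f['f'],f['cx'],f['cy'],f['k1'],-f['R'].T@f['t'])
E
```

```text
pics
{'t': 0.0, 'q': array([-1.00686246e+00,  3.59396332e-01,  1.10857989e-02, -3.45406842e-04,
       -1.22410953e+00, -2.88112313e-01]), 'qd': array([-0.00033671,  0.00012508, -0.000206  ,  0.00174765, -0.00102972,
        0.00014866]), 'joint_efforts': array([ 9.37901241e-04, -5.82718241e+01,  2.93059838e+01,  6.99734196e+00,
        6.71107948e-03, -2.29008247e-04]), 'eef_pos': array([ 0.18378581, -0.64930491,  0.40372892]), 'ee_rot': array([ 3.13994357e+00, -1.50095035e-04, -2.86588860e+00]), 'force': array([-0.19610771, -0.80879397,  0.74219373]), 'moment': array([-0.00562875, -0.03617965, -0.0194578 ]), 'width': 0.08800442760243714}
scene 416.0353869377264 250.8344697012432 187.35707290120905 -0.08985947685513734 [0.07159767 0.55297948 1.27321243]
top 447.8347038917264 259.3899345388829 192.84573695459346 -0.16426880387814172 [0.43717669 0.02392717 1.49307322]
wrist 322.69711979706625 255.22542089196494 190.54962729259822 0.012359172328312254 [ 0.11487496 -0.66835197  0.38447577]
```

View pics/scene0.png

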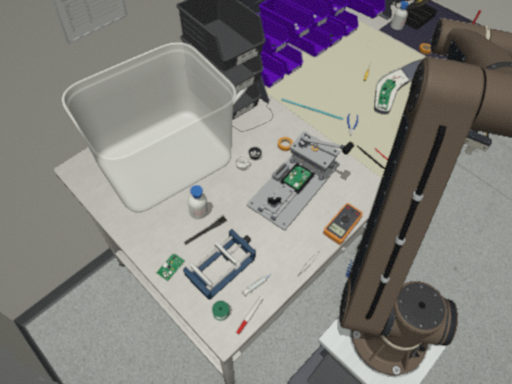

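View pics/top0.png

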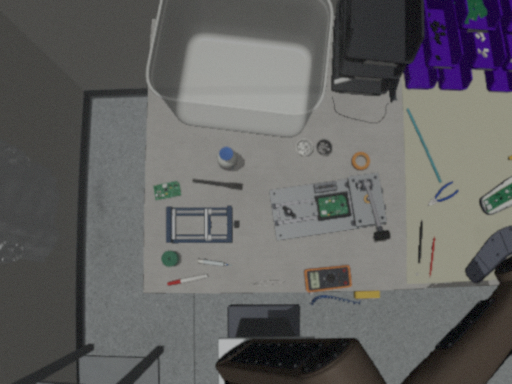

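The top picture shows the fixture around (328,208), the press at (368,203), the cross-grip at (381,236) and the knob near (290,212). I'll enlarge it and measure.

```bash
python3 - <<'E'
from h import *
f=grab('top'); im=f['image'][:,:,::-1]
c=im[160:260,255:405]; cv2.imwrite('pics/topc.png',cv2.resize(c,None,fx=5,fy=5,interpolation=cv2.INTER_CUBIC))
g=grab('scene'); im=g['image'][:,:,::-1]
c=im[120:240,235:365]; cv2.imwrite('pics/scc.png',cv2.resize(c,None,fx=5,fy=5,interpolation=cv2.INTER_CUBIC))
P=cloud(f)
hsv=cv2.cvtColor(f['image'],cv2.COLOR_RGB2HSV)
m=((hsv[...,0]>50)&(hsv[...,0]<90)&(hsv[...,1]>110)).astype(np.uint8)
m[:, :300]=0;m[:,360:]=0;m[:180]=0;m[230:]=0
cs,_=cv2.findContours(m,cv2.RETR_EXTERNAL,cv2.CHAIN_APPROX_NONE)
cc=max(cs,key=cv2.contourArea); r=cv2.minAreaRect(cc); print(r)
for p in cv2.boxPoints(r): print(p,onz(f,*p,0.038))
for uv in [(381,236),(288,212),(290,212),(368,200),(280,200),(330,205)]: print(uv,dep(f,*uv))
E
```

```text
((334.877685546875, 204.11373901367188), (7.402875900268555, 19.195070266723633), 58.392494201660156)
[324.76395 205.99142] [ 0.58029648 -0.19525753  0.038     ]
[341.1116  195.93134] [ 0.61294995 -0.25047452  0.038     ]
[344.99142 202.23605] [ 0.59193045 -0.26270105  0.038     ]
[328.64377 212.29614] [ 0.55941855 -0.20748941  0.038     ]
(381, 236) [ 0.4739589  -0.33037168  0.2146235 ]
(288, 212) [ 0.55860495 -0.07154806  0.07667333]
(290, 212) [ 0.5589085  -0.07822127  0.0723251 ]
(368, 200) [ 0.58960999 -0.32006287  0.11801214]
(280, 200) [ 0.60367795 -0.04957838  0.01940116]
(330, 205) [ 0.58331902 -0.21257703  0.03847227]
```

View pics/topc.png

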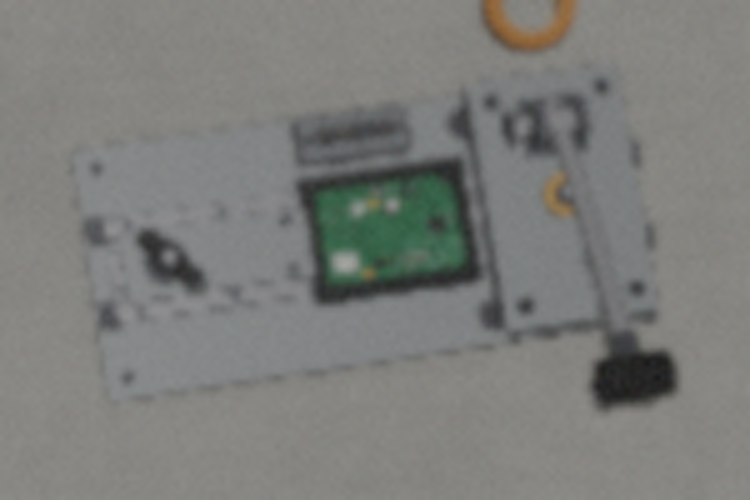

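View pics/scc.png

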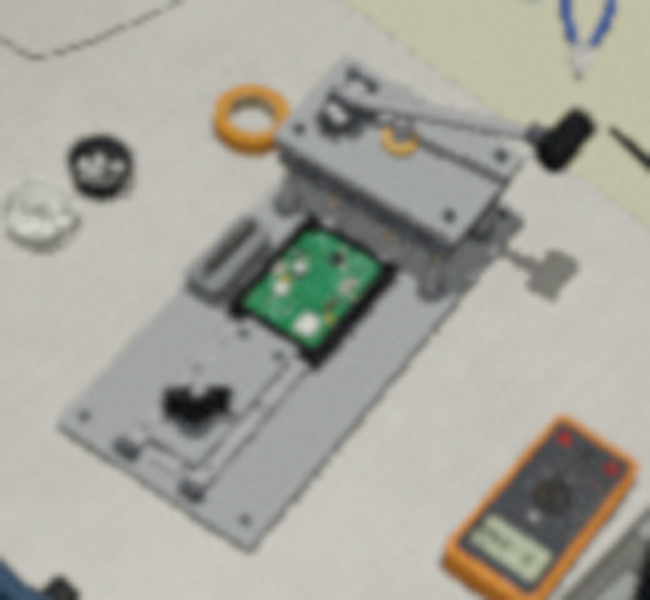

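The enlarged top view shows the board corners near (310,190), (457,170), (472,270) and (323,293). The wing knob is at (170,258), its bar running from upper left to lower right, and the cross-grip is at (635,378). Next I work out the fixture frame from these.

```bash
python3 - <<'E'
from h import *
f=grab('top'); g=grab('scene')
T=lambda x,y:((x+.5)/5-.5+255,(y+.5)/5-.5+160)
S=lambda x,y:((x+.5)/5-.5+235,(y+.5)/5-.5+120)
def green(f,x0,x1,y0,y1):
    hsv=cv2.cvtColor(f['image'],cv2.COLOR_RGB2HSV)
    m=((hsv[...,0]>45)&(hsv[...,0]<95)&(hsv[...,1]>60)).astype(np.uint8)*255
    k=np.zeros_like(m);k[y0:y1,x0:x1]=m[y0:y1,x0:x1]
    k=cv2.morphologyEx(k,cv2.MORPH_CLOSE,np.ones((5,5)))
    cc=max(cv2.findContours(k,0,1)[0],key=cv2.contourArea); return cv2.minAreaRect(cc)
for n,F,b in(('top',f,(310,355,190,222)),('scene',g,(275,320,160,195))):
    r=green(F,*b); B=[onz(F,*p,.038) for p in cv2.boxPoints(r)]
    c=np.mean(B,0); e=[B[i]-B[i-1] for i in range(4)]
    print(n,'board',c,[ (round(np.linalg.norm(x),4),round(np.arctan2(x[1],x[0]),3)) for x in e])
    gray=F['image'].max(-1)
    for nm,bb,z in (('knob',(280,300,202,222) if n=='top' else (263,285,190,210),.076),('grip',(370,395,226,246) if n=='top' else (340,357,140,156),.212)):
        x0,x1,y0,y1=bb
        m=np.zeros_like(gray); m[y0:y1,x0:x1]=(gray[y0:y1,x0:x1]<70)*255
        cc=max(cv2.findContours(m,0,1)[0],key=cv2.contourArea); r=cv2.minAreaRect(cc)
        B=[onz(F,*p,z) for p in cv2.boxPoints(r)]; e=[B[i]-B[i-1] for i in range(4)]
        print(n,nm,r[0],np.mean(B,0),[(round(np.linalg.norm(x),4),round(np.arctan2(x[1],x[0]),3)) for x in e][:2])
        P=cloud(F)[m>0]; print('  depth z',np.percentile(P[:,2],[10,50,90]),np.median(P,0))
print('base corners',[onz(f,*T(*p),.016).round(4) for p in((75,148),(110,400))])
A,B=[onz(f,*T(*p),.016) for p in((75,148),(110,400))]
print(np.linalg.norm(A-B),np.arctan2(*(A-B)[[1,0]]))
C=[onz(f,*T(*p),.107) for p in((465,80),(620,65),(655,318),(510,332))]
print('press',np.mean(C,0),[np.linalg.norm(C[i]-C[i-1]).round(3) for i in range(4)],[np.arctan2(*(C[i]-C[i-1])[[1,0]]).round(3) for i in range(4)])
E
```

```text
top board [ 0.58215572 -0.22141227  0.038     ] [(np.float64(0.0639), np.float64(0.099)), (np.float64(0.0953), np.float64(-1.457)), (np.float64(0.0642), np.float64(-3.05)), (np.float64(0.0949), np.float64(1.681))]
top knob (287.96722412109375, 212.1393280029297) [ 0.55823223 -0.07147243  0.076     ] [(np.float64(0.0451), np.float64(0.862)), (np.float64(0.0131), np.float64(-0.707))]
  depth z [0.05219438 0.07235433 0.07712449] [ 0.55693989 -0.06932399  0.07235433]
top grip (381.5, 234.0) [ 0.47979457 -0.33286155  0.212     ] [(np.float64(0.0346), np.float64(-0.035)), (np.float64(0.0446), np.float64(-1.588))]
  depth z [0.19878709 0.20773593 0.2121491 ] [ 0.47719622 -0.33235655  0.20773593]
scene board [ 0.57944754 -0.2194976   0.038     ] [(np.float64(0.0714), np.float64(-0.069)), (np.float64(0.1074), np.float64(-1.44)), (np.float64(0.0742), np.float64(3.045)), (np.float64(0.1048), np.float64(1.68))]
scene knob (274.0, 201.0) [ 0.55093038 -0.06016264  0.076     ] [(np.float64(0.0244), np.float64(-0.803)), (np.float64(0.0414), np.float64(-2.34))]
  depth z [0.04691378 0.06376097 0.0742354 ] [ 0.5571125  -0.06520669  0.06376097]
scene grip (347.2500305175781, 147.25001525878906) [ 0.47253496 -0.32367571  0.212     ] [(np.float64(0.023), np.float64(-0.196)), (np.float64(0.0482), np.float64(-1.509))]
  depth z [0.19865087 0.20760418 0.21129916] [ 0.47404541 -0.32588244  0.20760418]
base corners [array([ 0.6406, -0.0157,  0.016 ]), array([ 0.4731, -0.0366,  0.016 ])]
0.1687871055403974 0.12414691305484733
press [ 0.59342464 -0.32036998  0.107     ] [np.float64(0.161), np.float64(0.101), np.float64(0.162), np.float64(0.093)] [np.float64(0.143), np.float64(-1.481), np.float64(-3.046), np.float64(1.649)]
```

Both views agree on the fixture: origin about (0.593,-0.320), yaw about 0.12. The press corners, board sizes and base end fit the given sizes. The knob is near (0.560,-0.072) with the wing at yaw about 0.86, so I go above it.

```bash
python3 -m handwheel '[[1.88,2.89,0.3,0.029],[1.88,2.89,0.3,0.029],[1.88,2.89,0.3,0.029],[1.88,2.89,0.3,0.029],[1.88,2.89,0.3,0.029],[1.88,2.89,0.3,0.029],[1.88,2.89,0.3,0.029],[1.88,2.89,0.3,0.029],[1.88,2.89,0.3,0.029],[1.88,2.89,0.3,0.029],[1.88,2.89,0,0.029],[1.88,2.89,0,0.029],[1.88,2.89,0,0.029],[1.88,2.89,0,0.029],[1.88,2.89,0,0.029],[1.88,2.89,0,0.029],[1.88,2.89,0,0.029],[1.88,2.89,0,0.029],[1.88,2.89,0,0.029],[1.88,2.89,0,0.029]]'
python3 -m handwheel '[[0,0,-3,0],[0,0,-3,0],[0,0,0,0],[0,0,0,0]]' 0.4
python3 - <<'E'
from h import *
f=grab('wrist','w1');s=arm.get_state();print(s['eef_pos'],s['ee_rot'],s['q'],s['width'],s['force'])
g=grab('top','t1')
E
```

```text
t: 2.35
eef_pos: [0.5603, -0.0701, 0.4349]
ee_rot: [-3.141, 0.0, -2.284]
force: [0.8, -1.2, 0.1]
width: 0.0876
t: 2.75
eef_pos: [0.56, -0.0716, 0.3752]
ee_rot: [-3.142, -0.001, -2.286]
force: [1.0, -2.1, 0.7]
width: 0.061
[ 0.56026889 -0.07166908  0.37614054] [-3.14018604e+00  6.05427959e-04 -2.28568209e+00] [ 2.19520359e-01  1.98945658e-01 -2.77457788e-01  8.68719968e-04
 -1.09307018e+00 -9.34805442e-01] 0.05745256160148709 [0.32703643 0.49733945 0.47397314]
```

View pics/w1.png

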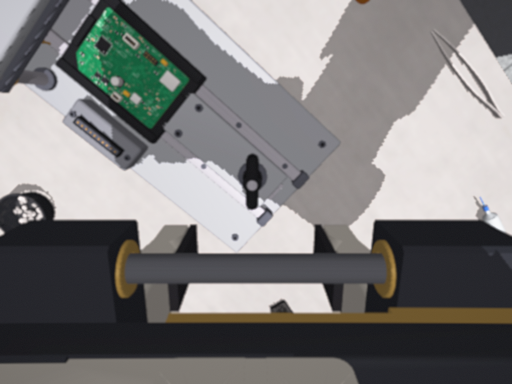

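The wrist view shows the wing upright in the picture, ends at about (251,156) and (253,207), axis bolt at (252,185). I measure the wing and board from this view.

```bash
python3 - <<'E'
from h import *
f=grab('wrist')
for z,uv in((.076,(252,185)),(.076,(251.5,156)),(.076,(252.5,208))): print(uv,onz(f,*uv,z))
hsv=cv2.cvtColor(f['image'],cv2.COLOR_RGB2HSV); gray=f['image'].max(-1)
m=np.zeros_like(gray); m[145:215,235:270]=(gray[145:215,235:270]<55)*255
cc=max(cv2.findContours(m,0,1)[0],key=cv2.contourArea); r=cv2.minAreaRect(cc)
B=[onz(f,*p,.076) for p in cv2.boxPoints(r)]; e=[B[i]-B[i-1] for i in range(4)]
print(r,np.mean(B,0),[(round(np.linalg.norm(x),4),round(np.arctan2(x[1],x[0]),3)) for x in e][:2])
P=cloud(f)[m>0]; Q=P[P[:,2]>.07]; print(np.median(Q,0),(Q.max(0)+Q.min(0))/2)
m=((hsv[...,0]>45)&(hsv[...,0]<95)&(hsv[...,1]>60)).astype(np.uint8)*255; m[150:]=0; m[:,220:]=0
m=cv2.morphologyEx(m,cv2.MORPH_CLOSE,np.ones((9,9)))
cc=max(cv2.findContours(m,0,1)[0],key=cv2.contourArea); r=cv2.minAreaRect(cc)
B=[onz(f,*p,.038) for p in cv2.boxPoints(r)]; e=[B[i]-B[i-1] for i in range(4)]
print(np.mean(B,0),[(round(np.linalg.norm(x),4),round(np.arctan2(x[1],x[0]),3)) for x in e])
E
```

```text
(252, 185) [ 0.56325378 -0.07225423  0.076     ]
(251.5, 156) [ 0.54630269 -0.09234412  0.076     ]
(252.5, 208) [ 0.5772364  -0.05553467  0.076     ]
((253.0, 179.5), (53.0, 18.0), 90.0) [ 0.55959648 -0.07508246  0.076     ] [(np.float64(0.0488), np.float64(-2.295)), (np.float64(0.0158), np.float64(2.427))]
[ 0.55695531 -0.07793158  0.07553317] [ 0.54570198 -0.09028955  0.21397927]
[ 0.5811094  -0.22259838  0.038     ] [(np.float64(0.0982), np.float64(-1.434)), (np.float64(0.0641), np.float64(-3.092)), (np.float64(0.0945), np.float64(1.748)), (np.float64(0.0677), np.float64(0.111))]
```

```bash
python3 -m handwheel '[[0.2,-0.2,-2,0.01],[0,0,-2,0],[0,0,-2,0],[0,0,-2,0],[0,0,-2,0],[0,0,-1.5,0],[0,0,-1.5,0],[0,0,-1.0,0],[0,0,-0.7,0],[0,0,0,0],[0,0,0,0]]'
python3 - <<'E'
from h import *
f=grab('wrist','w2');s=arm.get_state();print(s['eef_pos'],s['ee_rot'],s['width'],s['force'])
E
```

```text
t: 4.0
eef_pos: [0.5621, -0.0735, 0.2283]
ee_rot: [-3.141, 0.001, -2.276]
force: [0.1, 0.1, 0.5]
width: 0.0526
[ 0.56218263 -0.07345868  0.22843307] [-3.14073407e+00  8.63020892e-04 -2.27567064e+00] 0.05274280123504297 [-0.83896177 -0.93159541  0.35072831]
```

View pics/w2.png

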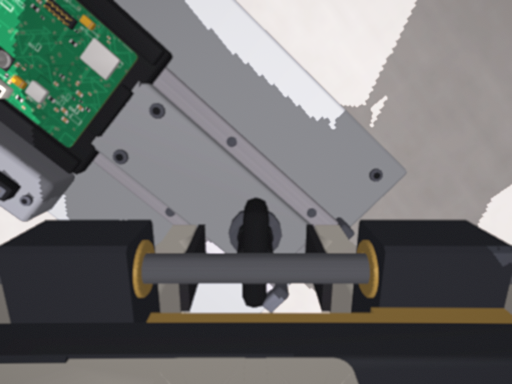

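The wing, at (255,250), stands upright and centred between the fingers at (190,265) and (320,265). I close on it now.

```bash
python3 -m handwheel '[[0,0,0,0],[0,0,0,0],[0,0,0,0],[0,0,0,0],[0,0,0,0],[0,0,0,0],[0,0,0,0],[0,0,0,0]]' 1 35
```

```text
t: 4.85
eef_pos: [0.5621, -0.0737, 0.2278]
ee_rot: [-3.141, 0.0, -2.276]
force: [2.7, -4.4, -1.9]
width: 0.0119
```

Width is 11.9 mm, so the wing is held. Now I pull along fixture -y, which is the direction (0.125,-0.992).

```bash
python3 -m handwheel '[[0.06,-0.5,0,0],[0.12,-1,0,0],[0.12,-1,0,0],[0.12,-1,0,0],[0.12,-1,0,0],[0.12,-1,0,0],[0.12,-1,0,0],[0.12,-1,0,0],[0.12,-1,0,0],[0.06,-0.5,0,0],[0.06,-0.5,0,0],[0,0,0,0],[0,0,0,0]]'
python3 - <<'E'
from h import *
s=arm.get_state();print(s['eef_pos'],s['force'],s['width'],s['q'])
E
```

```text
t: 6.15
eef_pos: [0.5744, -0.1691, 0.2278]
ee_rot: [-3.139, 0.002, -2.276]
force: [6.2, 3.7, -5.1]
width: 0.0116
[ 0.57436118 -0.16913185  0.22783126] [ 6.18473865  3.65899575 -5.09910422] 0.011637319660366414 [ 3.96997021e-02  4.02355068e-01 -3.73225039e-01 -3.82066803e-05
 -7.92188867e-01 -7.44975760e-01]
```

```bash
python3 -m handwheel '[[0.15,-0.25,0,0],[0.05,-0.2,0,0],[0,0,0,0],[0,0,0,0]]'
python3 -m handwheel '[[0.03,-0.2,0,0],[0,0,0,0],[0,0,0,0]]'
python3 - <<'E'
from h import *
for i in range(4):
    s=arm.get_state();print(s['eef_pos'],s['force']); f=grab('wrist','w3') if i==0 else grab('scene','s3')
E
```

```text
t: 6.55
eef_pos: [0.5754, -0.1732, 0.2277]
ee_rot: [-3.141, 0.001, -2.276]
force: [3.9, 4.3, -1.1]
width: 0.0118
t: 6.85
eef_pos: [0.5754, -0.1738, 0.2277]
ee_rot: [3.14, 0.002, -2.276]
force: [1.6, 14.4, 3.7]
width: 0.0119
[ 0.57544139 -0.17384544  0.2277112 ] [ 1.59011071 14.44100802  3.68154627]
[ 0.57543157 -0.17384731  0.22772536] [ 1.50483024 15.30138046  3.45234792]
[ 0.57543218 -0.17384412  0.22770494] [ 1.09730718 13.82908137  2.48782708]
[ 0.57544124 -0.17384319  0.2277166 ] [ 0.81027249 13.87675898  2.67305965]
```

View pics/w3.png

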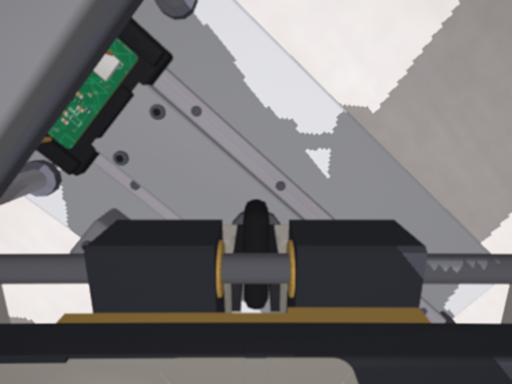

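The nest is under the press and the travel is 101 mm; the force along y rose from 4 to 14 N, so the carriage is on its stop. Now I turn clockwise.

```bash
python3 -m handwheel '[[0,0,0,-0.08],[0,0,0,-0.1],[0,0,0,-0.1],[0,0,0,-0.1],[0,0,0,-0.1],[0,0,0,-0.1],[0,0,0,-0.1],[0,0,0,0],[0,0,0,0]]'
python3 - <<'E'
from h import *
s=arm.get_state();print(s['eef_pos'],s['ee_rot'],s['force'],s['moment'],s['width'])
E
```

```text
t: 7.95
eef_pos: [0.5755, -0.1737, 0.2277]
ee_rot: [3.139, 0.001, -2.956]
force: [0.5, 15.5, 2.7]
width: 0.0118
[ 0.57545317 -0.17373313  0.22773976] [ 3.13940603e+00  8.38440802e-04 -2.95626372e+00] [ 0.49696179 15.4650193   2.65968349] [ 5.6381813  -0.46096042 -0.05492554] 0.011808665502745157
```

```bash
python3 -m handwheel '[[0,0,0,-0.1],[0,0,0,-0.1],[0,0,0,-0.1],[0,0,0,-0.1],[0,0,0,-0.1],[0,0,0,-0.08],[0,0,0,-0.05],[0,0,0,0],[0,0,0,0]]'
python3 - <<'E'
from h import *
s=arm.get_state();print(s['eef_pos'],s['ee_rot'],s['force'],s['moment'],s['width'],s['q'])
f=grab('wrist','w4')
E
```

```text
t: 8.85
eef_pos: [0.5755, -0.1737, 0.2279]
ee_rot: [3.139, -0.0, 2.697]
force: [0.6, 16.0, 4.7]
width: 0.0117
[ 0.57549371 -0.17367541  0.22791616] [ 3.13916902e+00 -3.83001141e-04  2.69711012e+00] [ 0.62813012 15.9694904   4.65845177] [ 5.85301877 -0.35716049 -0.03514336] 0.011749332665931969 [ 0.03083094  0.40622822 -0.36499934 -0.00325216 -0.79880286 -2.04384256]
```

View pics/w4.png

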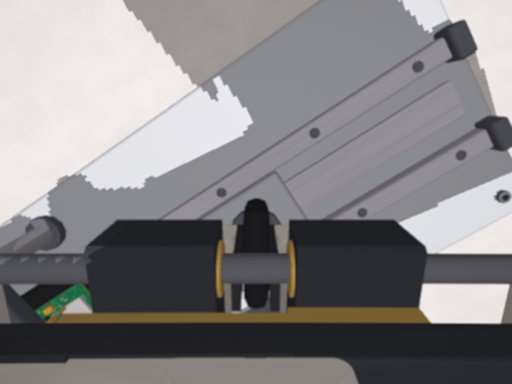

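The wing stayed between the pads, upright in the picture at (256,255), through 1.31 rad. I add a little more turn, ease the push off, open slightly and lift.

```bash
python3 -m handwheel '[[0,0,0,-0.06],[0,0,0,0],[-0.01,0.1,0,0],[0,0,0,0]]'
python3 -m handwheel '[[0,0,0,0],[0,0,0,0],[0,0,0,0],[0,0,0,0],[0,0,0,0]]' 0.65
python3 -m handwheel '[[0,0,1,0],[0,0,2,0],[0,0,2,0],[0,0,3,0],[0,0,3,0],[0,0,3,0],[0,0,3,0],[0,0,0,0],[0,0,0,0]]'
python3 - <<'E'
from h import *
s=arm.get_state();print(s['eef_pos'],s['ee_rot'],s['force'],s['width'])
f=grab('wrist','w5')
for uv in [(250,180)]: pass
g=grab('top','t5')
E
```

```text
t: 9.3
eef_pos: [0.5754, -0.1734, 0.2279]
ee_rot: [3.14, -0.0, 2.637]
force: [1.5, 10.4, 2.4]
width: 0.0118
t: 9.8
eef_pos: [0.5752, -0.1743, 0.2275]
ee_rot: [-3.141, -0.0, 2.637]
force: [-0.5, -0.5, 1.0]
width: 0.0304
t: 10.7
eef_pos: [0.5752, -0.174, 0.3991]
ee_rot: [3.14, 0.002, 2.637]
force: [0.4, 0.4, 0.2]
width: 0.0306
[ 0.57516664 -0.17398196  0.39905199] [3.14027872e+00 1.89960630e-03 2.63727819e+00] [0.36517619 0.43530304 0.17181654] 0.03061503837162515
```

View pics/w5.png

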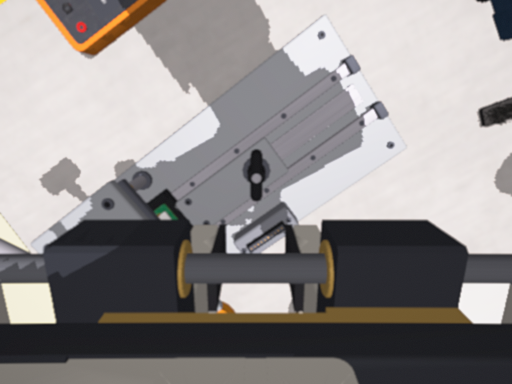

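The carriage has stayed home after release; the wing is at (256,175) and still aligned with the tool. I check the knob position against its home value and plan the lever grasp.

```bash
python3 - <<'E'
from h import *
f=grab('wrist')
a,b=onz(f,256,151,.076),onz(f,256,199,.076)
print('knob',onz(f,256,177,.076),(a+b)/2,np.linalg.norm(a-b),np.arctan2(*(b-a)[[1,0]]))
# base far corners
c=[onz(f,*p,.016) for p in((326,16),(406,148))]; print(c,np.linalg.norm(c[0]-c[1]),np.arctan2(*(c[1]-c[0])[[1,0]]),np.mean(c,0))
th=.125;R=np.array([[np.cos(th),-np.sin(th)],[np.sin(th),np.cos(th)]])
O=np.array([.5754,-.1738])-R@[0,.15]; print('O',O,'grip rest',O+R@[-.1193,0],'level',O+R@[-.135,0])
g=grab('top');im=g['image'][:,:,::-1][160:260,255:405]; cv2.imwrite('pics/t6.png',cv2.resize(im,None,fx=5,fy=5,interpolation=cv2.INTER_CUBIC))
E
```

```text
knob [ 0.57277692 -0.17151848  0.076     ] [ 0.57147302 -0.17080012  0.076     ] 0.0469926620757379 -0.5035984817469723
[array([ 0.47315181, -0.03571631,  0.016     ]), array([ 0.63686671, -0.01493045,  0.016     ])] 0.16502914456664933 0.12628805353970893 [ 0.55500926 -0.02532338  0.016     ]
O [ 0.59410121 -0.32262965] grip rest [ 0.47573203 -0.33750335] level [ 0.46015452 -0.33946074]
```

View pics/t6.png

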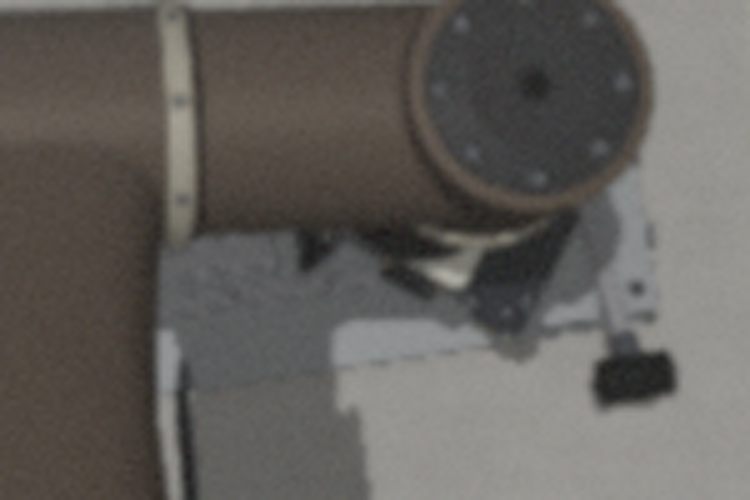

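Top view: the cross-grip is at (635,378) in the enlargement, unchanged. The knob is at home within calibration error, and the base edge again gives yaw 0.126. Next I move above the cross-grip with the jaws along fixture y and fully open.

```bash
python3 -m handwheel '[[0,0,2,0.06],[0,0,2,0.06],[-1,-1.6,0.2,0.06],[-1,-1.6,0.2,0.06],[-1,-1.6,0.2,0.06],[-1,-1.6,0,0.06],[-1,-1.6,0,0.06],[-1,-1.6,0,0.06],[-1,-1.6,0,0.06],[-1,-1.6,0,0.06],[-1,-1.6,0,0.03],[-0.9,-1.6,0,0],[0,0,0,0],[0,0,0,0]]' 0
python3 - <<'E'
from h import *
f=grab('wrist','w7');s=arm.get_state();print(s['eef_pos'],s['ee_rot'],s['force'],s['width'],s['q'])
E
```

```text
t: 12.3
eef_pos: [0.4763, -0.3342, 0.4429]
ee_rot: [3.141, -0.001, -3.017]
force: [-0.2, 0.5, 0.3]
width: 0.0875
[ 0.47651408 -0.33383727  0.44303263] [ 3.14106013e+00 -9.19619025e-04 -3.01616141e+00] [ 0.50501088 -0.07527026 -0.29773286] 0.08796864460378633 [-2.75225374e-01  1.83774894e-01 -1.39494029e-01 -1.38819128e-04
 -1.24858189e+00 -1.17009592e+00]
```

View pics/w7.png

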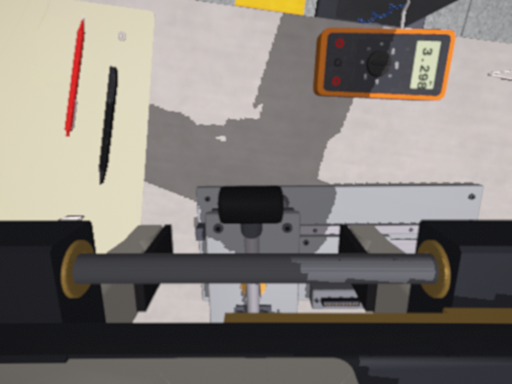

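The cross-grip is at u 219-284, v 187-223, lying between the open fingers. I compute its centre.

```bash
python3 - <<'E'
from h import *
f=grab('wrist'); P=cloud(f)
gray=f['image'].max(-1); m=np.zeros_like(gray); m[180:224,212:292]=(gray[180:224,212:292]<60)*255
cc=max(cv2.findContours(m,0,1)[0],key=cv2.contourArea); r=cv2.boundingRect(cc);print(r)
for v in (r[1],205): 
    a,b=onz(f,r[0],v,.2),onz(f,r[0]+r[2],v,.2); print(v,a,b,np.linalg.norm(a-b),(a+b)/2)
Q=P[m>0]; Q=Q[(Q[:,2]>.17)&(Q[:,2]<.23)]; print(np.percentile(Q,[2,50,98],axis=0))
top=Q[Q[:,2]>np.percentile(Q[:,2],98)-.002]; print('ridge',top.mean(0))
E
```

```text
(213, 185, 79, 39)
185 [ 0.46569871 -0.36478158  0.2       ] [ 0.45865527 -0.30871668  0.2       ] 0.056505598098378323 [ 0.46217699 -0.33674913  0.2       ]
205 [ 0.48065261 -0.36341511  0.2       ] [ 0.47349757 -0.30639032  0.2       ] 0.0574719162316859 [ 0.47707509 -0.33490272  0.2       ]
[[ 0.46183875 -0.35837425  0.1999451 ]
 [ 0.472922   -0.33693633  0.21079403]
 [ 0.48850862 -0.31571931  0.21350055]]
ridge [ 0.47617942 -0.33634668  0.21244361]
```

Ridge at (0.476,-0.336,0.212), which matches the predicted (0.476,-0.3375) and height 0.212. I descend with the grasp point at 0.198 and close.

```bash
python3 -m handwheel '[[-0.1,-0.3,0,0],[0,0,-1.5,0],[0,0,-1.5,0],[0,0,-1.5,0],[0,0,-1.5,0],[0,0,-1.5,0],[0,0,-1.1,0],[0,0,0,0],[0,0,0,0]]'
python3 -m handwheel '[[0,0,0,0],[0,0,0,0],[0,0,0,0],[0,0,0,0],[0,0,0,0],[0,0,0,0],[0,0,0,0],[0,0,0,0]]' 1 30
python3 - <<'E'
from h import *
f=grab('wrist','w8');s=arm.get_state();print(s['eef_pos'],s['ee_rot'],s['force'],s['width'])
E
```

```text
t: 13.3
eef_pos: [0.4757, -0.337, 0.3579]
ee_rot: [-3.141, -0.0, -3.015]
force: [0.2, 0.4, -0.1]
width: 0.0877
t: 14.1
eef_pos: [0.4754, -0.3374, 0.3578]
ee_rot: [-3.141, -0.0, -3.016]
force: [0.4, -5.3, 0.0]
width: 0.0459
[ 0.47541873 -0.33742644  0.35776548] [-3.14075481e+00  2.01755594e-05 -3.01567025e+00] [-0.03157035 -5.61451336 -1.446734  ] 0.04569414998397011
```

View pics/w8.png

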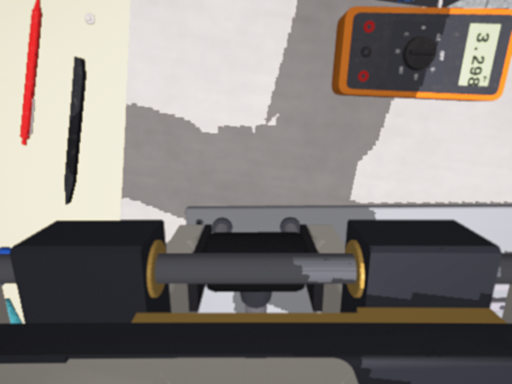

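The flat ends are held, width 46 mm. I follow the arc down to about 0.1 rad short of level first.

```bash
python3 -m handwheel '[[-0.25,-0.03,-0.67,0],[-0.25,-0.03,-0.67,0],[-0.25,-0.03,-0.68,0],[-0.22,-0.03,-0.87,0],[-0.22,-0.03,-0.87,0],[-0.13,-0.02,-0.89,0],[-0.13,-0.02,-0.89,0],[0,0,0,0],[0,0,0,0]]' 1 40
python3 - <<'E'
from h import *
f=grab('wrist','w9');s=arm.get_state();print(s['eef_pos'],s['force'],s['width']);P=cloud(f)
grab('scene','s9');g=grab('top','t9')
E
```

```text
t: 15.05
eef_pos: [0.4607, -0.3394, 0.3029]
ee_rot: [-3.14, -0.0, -3.015]
force: [-3.2, -3.2, 4.3]
width: 0.0458
[ 0.46069441 -0.33937041  0.30291538] [-3.71244641 -4.95178223  4.48869845] 0.04581467314294891
```

View pics/w9.png

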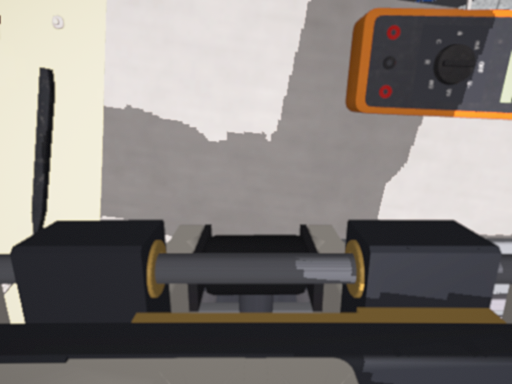

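The cylinder is still seated between the pads (u 205-308, v 237-292), with about 4.5 N of upward reaction. I go on to level.

```bash
python3 -m handwheel '[[-0.05,0,-0.6,0],[-0.03,0,-0.6,0],[-0.01,0,-0.4,0],[0,0,-0.25,0],[0,0,0,0],[0,0,0,0],[0,0,0,0]]'
python3 - <<'E'
from h import *
f=grab('wrist','w10')
for n in ('scene','top'): g=grab(n,n+'10')
im=cv2.imread('pics/scene10.png')[110:230,235:365]; cv2.imwrite('pics/scc10.png',cv2.resize(im,None,fx=5,fy=5,interpolation=cv2.INTER_CUBIC))
s=arm.get_state();print(s['t'],s['eef_pos'],s['force'],s['width'])
E
```

```text
t: 15.9
eef_pos: [0.4596, -0.3395, 0.2847]
ee_rot: [-3.14, -0.0, -3.016]
force: [-4.7, -4.4, 8.7]
width: 0.0462
16.05 [ 0.45956107 -0.33949593  0.28476228] [-5.27254633 -4.72314155  8.1672676 ] 0.04561896801363113
```

View pics/w10.png

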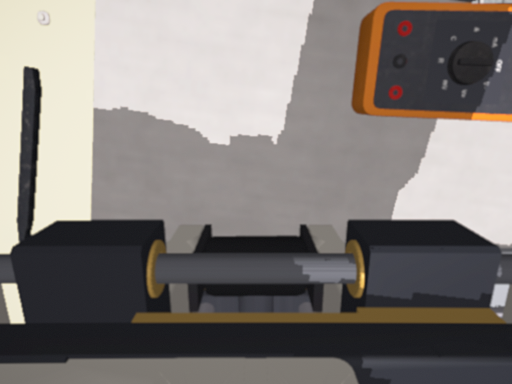

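View pics/scc10.png

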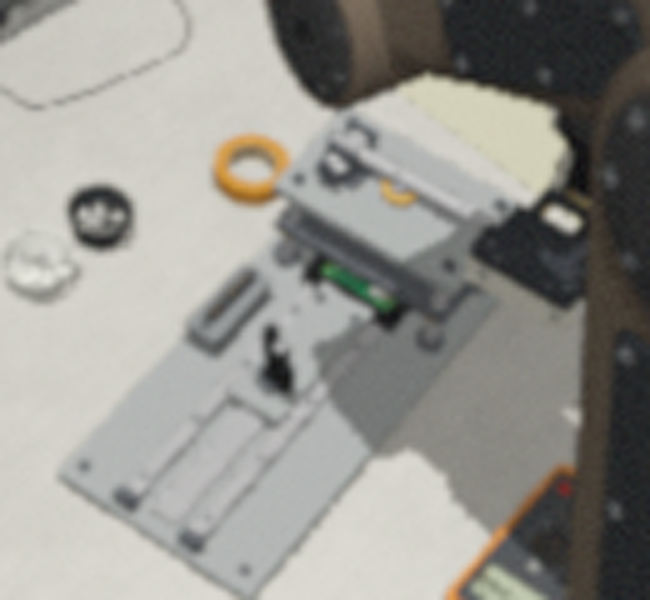

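View pics/top10.png

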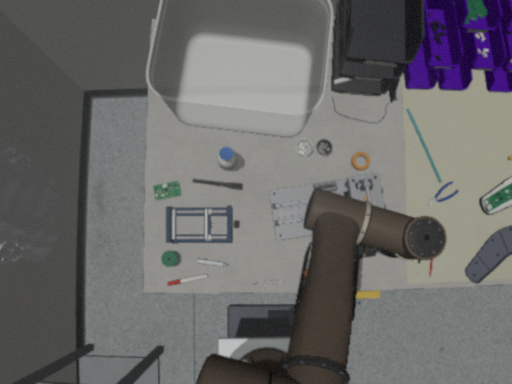

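The scene view shows the carriage home, the knob turned (wing at (278,360)) and the lever lying level over the plate. The bystanders are where they were. I check the grip height by depth before handing in.

```bash
python3 - <<'E'
from h import *
f=grab('wrist'); P=cloud(f)
for v in (238,242,246,250): print(v,P[v,225:290].mean(0).round(4))
Q=P[288:312,245:270]; print('lower',P[292,225:290].mean(0).round(4),Q[-1].mean(0).round(4))
g=grab('scene'); PS=cloud(g)
T=lambda x,y:((x+.5)/5-.5+235,(y+.5)/5-.5+110)
for x,y in((375,160),(400,170),(430,185),(455,197)): u,v=T(x,y); print('arm',PS[int(v)-1:int(v)+2,int(u)].round(4).tolist())
print('knob', onz(g,*T(277,357),.07))
s=arm.get_state();print(s['t'],s['eef_pos'],s['force'],s['width'])
E
```

```text
238 [ 0.4476 -0.3398  0.1296]
242 [ 0.4479 -0.3398  0.1331]
246 [ 0.449  -0.3397  0.135 ]
250 [ 0.4491 -0.3396  0.1388]
lower [ 0.4679 -0.3373  0.1408] [ 0.4808 -0.3356  0.1361]
arm [[0.6227, -0.3169, 0.1294], [0.6191, -0.3125, 0.1304], [0.6159, -0.3089, 0.1303]]
arm [[0.6145, -0.3406, 0.1062], [0.5995, -0.3173, 0.1319], [0.5981, -0.3164, 0.1282]]
arm [[0.59, -0.3462, 0.1054], [0.5776, -0.3264, 0.1263], [0.5728, -0.3197, 0.1304]]
arm [[0.5668, -0.3466, 0.1078], [0.5546, -0.3262, 0.1296], [0.5529, -0.3249, 0.1265]]
knob [ 0.57192796 -0.16571428  0.07      ]
16.15 [ 0.45958291 -0.33950078  0.28478489] [-4.35681779 -4.67341028  7.2322411 ] 0.045435798334279444
```

The arm's top surface is at about 0.130 all along (level would be 0.131), the grip ridge is at about 0.14 (0.139 expected), and the hold force is about 8 N. I hand in.

```bash
python3 -m handwheel '[[0,0,0,0],[0,0,0,0],[0,0,0,0],[0,0,0,0],[0,0,0,0]]'; python3 -c "
from station import arm
print(arm.job_done())"
```

```text
t: 16.65
eef_pos: [0.4596, -0.3395, 0.2848]
ee_rot: [-3.14, -0.0, -3.016]
force: [-4.7, -4.4, 7.9]
width: 0.0456
the job is handed in; nothing more can be done
None
```

The board is being probed. The nest is clamped home under the probe head, and the arm was holding the lever level when I handed in at 16.65 s.

- **Nest:** I gripped the wing knob and pulled the carriage about 101 mm, until the force along the slide rose to about 14 N on the stop. I then turned the knob about 1.37 rad clockwise while holding it there. After release it stayed home.
- **Lever:** I gripped the cross-grip by its two flat ends and followed its arc down 73 mm. The last checks showed:
  - The arm's top surface was at about 0.130 m all along its length (0.131 m would be level).
  - The grip's ridge was at 0.139–0.141 m (0.139 m expected).
  - The upward reaction was about 8 N, steady, with the grip closed at 46 mm.
- **Bystanders:** By eye, they looked unmoved in the last pictures; I did not measure them.
- **Checks that disagreed:** After clamping, the wrist view put the knob 2–4 mm from the home position I read while gripping it. At the end, the coarser scene view put it about 9 mm off, using a point picked by eye; I trust that one less. A few newtons of sideways force (about 4–5 N in x and y) stayed on the grip.

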